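# Clamp a brass bar with the guarded knob

## Task

Take the brass bar from its wooden rest and lay it flat on the bed of the green bench clamp, between the jaw and the stop, with its two ends sticking out about evenly. Then reach into the yellow guard and turn the red knob clockwise until the bar is pinched tight against the stop: firmly enough to hold (10 to 15 N is right), but do not force it, as soft brass is marked above 25 N. Let go, do not bump the guard hard, and leave the jar, screwdriver and cup where they are.

Things in the scene. Friction and masses are not known exactly. Their poses are not given: they have to be found in the camera images.
- clamp: low bench clamp fixed to the table: green base plate 250 x 110 x 10 mm (own x, y, z), origin at the centre of its underside, on the table. Own +x runs from the knob end to the stop end: guard and knob at x = -65 mm; bed from x = 20 to 120 mm; on the bed the jaw, then the stop. Both are metal blocks 36 mm wide (y), 16 mm above the bed, facing each other
- bed (a point): point on the bed (a dark steel bar 30 mm wide, its top 36 mm above the table), on the clamp's centre line, x = 70 mm of the clamp; axes as the clamp's. The stop's face lies between x = 81 and 85 mm of the clamp: its setting differs each time and is not measured, so tightening must be felt at the knob. The 18 mm bar has 4 to 10 mm to spare between jaw and stop
- carriage: the jaw's steel carriage, driven by the knob; it carries the light-metal jaw on hidden springs of 10 N/mm. Origin at the lower edge of the jaw's clamping face (when unloaded), middle of its width, at bed height: at x = 57 mm of the clamp when the knob reads 0, moving 8 mm in +x per radian of the knob; axes as the clamp's. Springs yield at most 4 mm
- guard: yellow round guard ring (open-topped well) around the knob, fixed to the clamp: inner diameter 76 mm, wall 4 mm, from 10 to 66 mm above the table; origin at the centre of its underside. Fingers opened wider than about 45 mm do not fit in
- knob_grip (a point): point on the knob's upright axis, 40 mm above the table, the height to grip. The knob is a red upright bar 40 mm long (own x), 14 mm thick (own y), from 18 to 56 mm above the table, on a black disc of 40 mm diameter. Axes turn with the knob: at reading 0 they are the clamp's, at reading q turned by -q about vertical
- knob (a joint): knob angle in rad, 0 fully open, grows clockwise seen from above, at most 1.7; starts at 0 to 0.2. Has a constant drag of 0.18 N m and stays where left; at rest the drag may hold either way, so compare like readings. Pinching starts between 0.75 and 1.25 rad, then adds 8 N per 0.1 rad; each newton adds 0.008 N m, so 10 to 15 N is felt as a rise of 0.08 to 0.12 N m
- bar_center (a point): centre of the loose brass bar, 18 (own x) x 54 (own y) x 22 mm high, 0.17 kg, lying flat, at first 37 mm above the table, across a wooden rest 70 x 30 x 26 mm with 12 mm of each end overhanging; can be held by its two ends. In the clamp its y lies along the clamp's y, 12 mm of each end again clear of the bed, 9 mm of the jaw, its centre 47 mm above the table
- jar: glass jar with blue lid, 56 mm wide, 70 mm tall, origin at its underside; a bystander
- screwdriver: screwdriver, 180 mm long, lying flat on the bench beside the clamp; a bystander
- cup: steel cup, 70 mm wide, 60 mm tall, origin at its underside; a bystander
There are look-alikes about, which are no part of the job. Leave any black, orange or turquoise look-alike of the part that bears bar_center alone.

How it is judged:
By the outcome, as a careful person would: the job done as asked, in the order asked, and still so for the second after the job is handed in, with the robot touching nothing.
It also fails if it takes over 70 s, if anything falls off the work surface, if the arm or the gripper's body presses on something with over 40 N, if the wrist force passes 120 N, or if a joint passes its speed limit or range.

## Robot

A 6-joint arm with a two-finger parallel gripper is mounted at the origin on the work surface. World frame = base frame: x ahead of the robot, y to its left, z up, the work surface at z = 0. Lengths are in m, angles in rad, forces in N, time in s.
With the tool pointing down it reaches from about 0.375 to 0.825 m from the base axis. Payload 5.5 kg.
Tool frame: the origin (TCP) lies at the very end of the fingers, on their centre line; the grasp point (between the pads) lies grasp_offset behind it (grasp_offset is the distance from the TCP to the grasp point, in m); z points along the fingers, y is the direction in which the jaws open and shut (so a half turn about z gives the same grasp; the last joint's range is limited). The gripper opens to 85 mm and grips with 20 to 120 N. Pads are 22 mm wide; open, the fingers measure 114 mm over their backs; the gripper's body (76 mm by 85 mm) begins 54 mm behind the grasp point. The pads swing forward as they close: fully open they stand 13 mm farther back than shut.
Start: joints at [1.312, 0.314, -0.047, 1.21, 0, 1.571], TCP at [0.154, 0.58, 0.231] pointing down, gripper open.
Joint ranges: [-2.67, 2.67], [-0.69, 1.73], [-1.03, 1.25], [-2.08, 2.16], [-1.42, 1.45], [-3.14, 3.14]. Speed limits (rad/s): [2.39, 2.39, 3.01, 3.14, 3.14, 3.14].

## Interface

Orientations are given as a unit quaternion [x, y, z, w].
In Python, from station import * gives the robot as it stands. The module is installed in compiled form; this text tells all that it offers.
- The arm moves only by the shell command python3 -m handwheel 'ROWS' [OPENING] [FORCE]. ROWS is a JSON object of lists of equal length, an entry for each row: "xyz": the shift along the world's x, y, z scaled (see below), a list of three; "angular": the turn, a rotation vector about the world's x, y, z scaled (see below), a list of three. In form: {"xyz": [[dx, dy, dz], ...], "angular": [[wx, wy, wz], ...]}. A call has 1 to 20 rows; each row is the pose to reach, as a shift and turn from the pose commanded when the call began; what a row does not reach only later rows make up. The controller multiplies each number of a shift by 0.25 m and each number of a turn by 45 degrees. A row lasts 1/12 s, in which the tool goes at most 41.7 mm and 7.16 degrees, less where a joint would pass 70% of its speed; a pose out of reach is approached as far as the arm can. A call with a number of a shift or a turn outside -1 to 1 is refused whole. A call with a gripper value outside its range is refused whole. OPENING is the opening, from -1 (shut) to 1 (fully open), set as the call begins (- or left out, the last holds). The fingers move at their own pace and stop on an object; FORCE is the grip in N (left out, the last holds). Time passes only in rows, so rows that repeat a pose let the fingers close. It gives the time, the measured TCP pose, the force and the opening at its end, in the units of the state.
- sense(): the state, without advancing time (a new reading comes with each control period).
- read_camera(name): name is "scene" or "top" or "wrist"; returns the picture (420x560x3 uint8, red, green, blue); there is no depth.
- camera_info(name): a dict with "vfov" (degrees; the focal length in pixels is half the picture's height over the tangent of half this angle, whatever the lens; pixels are square), "cx", "cy" (the principal point, pixels), "cam_to_world" (4x4, takes a point from camera to world coordinates). Camera axes: x right, y down, z forward; pixel columns grow to the right and rows downward; lengths in m; the calibration is good to about 2 mm. A picture is of the moment at which its call begins: read the wrist's pose just before it. camera_info takes no time and is no camera call; for the wrist camera it gives the pose at the moment of the call.
- close_job(): hands the job in, once; it reports no verdict.
The state is a dict: "time_s": time; "qpos": joint angles; "dq": joint speeds; "effort": joint torques, N m; "eef_pos": TCP position; "tool_rot": TCP orientation; "force": force on the tool from outside, world axes, zero at the start; "torque": the same for the moment, N m; "finger_gap": opening from 0.0 (shut) to 1.0 (fully open).
Only numpy, scipy, OpenCV 4.12 (cv2) and the standard library are available. Lean on these libraries where they do the work, as an engineer would, in place of code of your own. Each camera call takes 0.05 s, during which the arm holds its last target. There are 200 camera calls.

## Working session

There is one attempt and no reset: what is moved stays moved. The work goes in short steps, Python scripts to look and compute and a shell command to move; the robot and the scene stay as the last step left them, time stands still between calls to the robot, and variables do not carry over. Pictures are saved under pics/ and viewed, about 8 in all and at most 12, crops included, and the job is handed in when it is done.

```bash
mkdir -p pics
cat > h.py <<'E'
from station import *
import numpy as np, cv2
def ray(name,u,v,info=None):
    i=info or camera_info(name); f=210/np.tan(np.radians(i["vfov"])/2)
    T=np.array(i["cam_to_world"]); d=T[:3,:3]@np.array([(u-i["cx"])/f,(v-i["cy"])/f,1]); return T[:3,3],d
def onz(name,u,v,z,info=None):
    o,d=ray(name,u,v,info); return o+d*(z-o[2])/d[2]
def save(n,im): cv2.imwrite("pics/"+n+".png",im[:,:,::-1])
E
python3 - <<'E'
from h import *
print(sense())
for n in("top","scene","wrist"):
    i=camera_info(n);print(n,i["vfov"],i["cx"],i["cy"],np.round(i["cam_to_world"],3).tolist())
    im=read_camera(n);np.save("pics/"+n+"0.npy",im);save(n+"0",im)
E
```

```text
{'time_s': 0.0, 'qpos': array([ 1.31199280e+00,  3.14223359e-01, -4.80961787e-02,  1.21019981e+00,
       -1.51990592e-05,  1.57079191e+00]), 'dq': array([-0.00052266,  0.00041742,  0.0017973 , -0.00206106, -0.00039434,
       -0.00101431]), 'effort': array([ 1.02955255e-03, -5.39594507e+01,  3.39746833e+01,  1.92093541e-02,
       -2.59712571e-06, -1.19874926e-06]), 'eef_pos': array([0.15340866, 0.57944773, 0.23042867]), 'tool_rot': array([ 1.29038685e-01,  9.91639186e-01, -8.55288923e-04, -1.03636130e-04]), 'force': array([ 0.14874178,  0.28285876, -0.38669504]), 'torque': array([-0.02343109,  0.05572422,  0.00832751]), 'finger_gap': 1.0011151423681142}
top 49.65150565787374 278.637145677939 207.70615666052097 [[0.017, -0.99, 0.141, 0.401], [-1.0, -0.014, 0.023, 0.02], [-0.021, -0.141, -0.99, 0.881], [0.0, 0.0, 0.0, 1.0]]
scene 45.90426458734225 271.08236649715155 215.23418776503414 [[-0.608, 0.481, -0.631, 1.129], [0.793, 0.352, -0.496, 0.48], [-0.017, -0.803, -0.596, 0.62], [0.0, 0.0, 0.0, 1.0]]
wrist 71.70590590098517 280.74348911056074 208.90794015657832 [[0.256, 0.93, 0.265, 0.087], [0.967, -0.246, -0.072, 0.597], [-0.002, 0.275, -0.962, 0.372], [0.0, 0.0, 0.0, 1.0]]
```

View pics/top0.png

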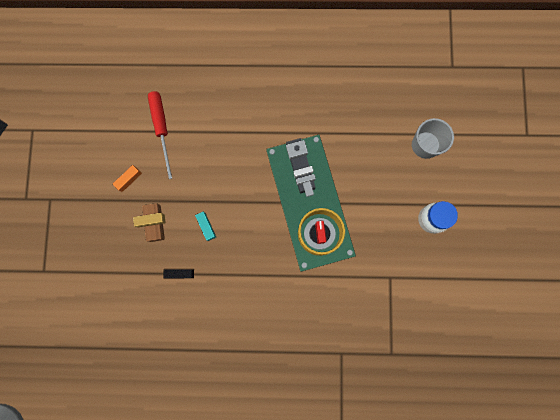

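View pics/scene0.png

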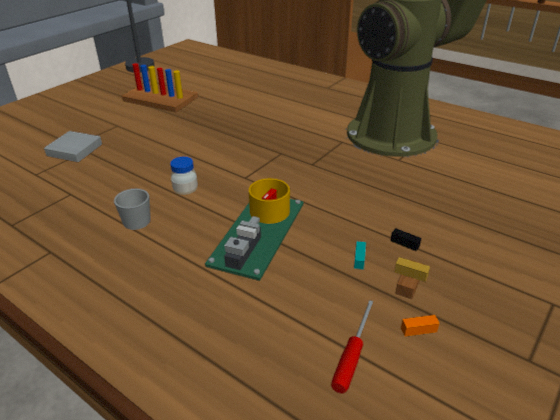

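Candidates in the top view: brass-yellow bar across the wooden rest (149,220), orange bar (126,178), turquoise bar (205,226), black bar (178,273). By the description I choose (149,220). In the scene view it is at (411,269) on the wooden rest. The clamp stop is at (297,148), and the guard and knob are at (321,232).

Run:
```python
from h import *
im=np.load("pics/top0.npy");hsv=cv2.cvtColor(im,cv2.COLOR_RGB2HSV)
def blob(m,box):
    k=np.zeros(m.shape,np.uint8);x0,y0,x1,y1=box;k[y0:y1,x0:x1]=m[y0:y1,x0:x1]
    c=max(cv2.findContours(k*1,cv2.RETR_EXTERNAL,cv2.CHAIN_APPROX_NONE)[0],key=cv2.contourArea);return c
def rect(c,z):
    p=np.array([onz("top",*q[0],z)[:2] for q in c],np.float32)*1000
    (cx,cy),(w,h),a=cv2.minAreaRect(p); b=cv2.boxPoints(((cx,cy),(w,h),a))
    e=[b[1]-b[0],b[2]-b[1]];e=max(e,key=np.linalg.norm)
    return np.round([cx,cy,w,h,np.degrees(np.arctan2(e[1],e[0]))],1)
print(hsv[220,140:160:4].tolist(),hsv[235,153].tolist(),hsv[200,280].tolist(),hsv[212,308].tolist(),hsv[240,321].tolist())
H,S,V=[hsv[:,:,i].astype(int) for i in range(3)]
brass=((H>18)&(H<32)&(S>120)&(V>120)).astype(np.uint8)
green=((H>65)&(H<90)&(S>100)).astype(np.uint8)
red=(((H<5)|(H>175))&(S>180)&(V>120)).astype(np.uint8)
print("bar",rect(blob(brass,(125,200,175,240)),.048))
print("clamp",rect(blob(green,(250,120,370,280)),.01))
print("guard",rect(blob(brass,(290,200,355,260)),.066))
print("knob",rect(blob(red,(305,215,338,250)),.056))
for u,v in((272,152),(316,139),(304,265),(350,253)):print(onz("top",u,v,.011).round(4))
a=cv2.resize(im[190:285,110:220],None,fx=4,fy=4,interpolation=2)
b=cv2.resize(im[125:280,255:365],None,fx=3,fy=3,interpolation=2)
o=np.zeros((470,790,3),np.uint8);o[:a.shape[0],:a.shape[1]]=a;o[:b.shape[0],450:450+b.shape[1]]=b
save("crop1",o)
```

```text
[[21, 138, 192], [21, 141, 190], [21, 142, 189], [20, 139, 193], [20, 137, 193]] [12, 134, 143] [29, 64, 103] [20, 170, 196] [1, 192, 219]
bar [494.5 282.4  18.7  53.6 -80.4]
clamp [538.7 -20.5 247.4 108.5  16.4]
guard [476.3 -38.5  83.   82.6   0.6]
knob [476.2 -37.8  38.6  15.1   7.3]
[0.6358 0.0545 0.011 ]
[ 0.6631 -0.0319  0.011 ]
[ 0.4158 -0.0104  0.011 ]
[ 0.4399 -0.0977  0.011 ]
```

View pics/crop1.png

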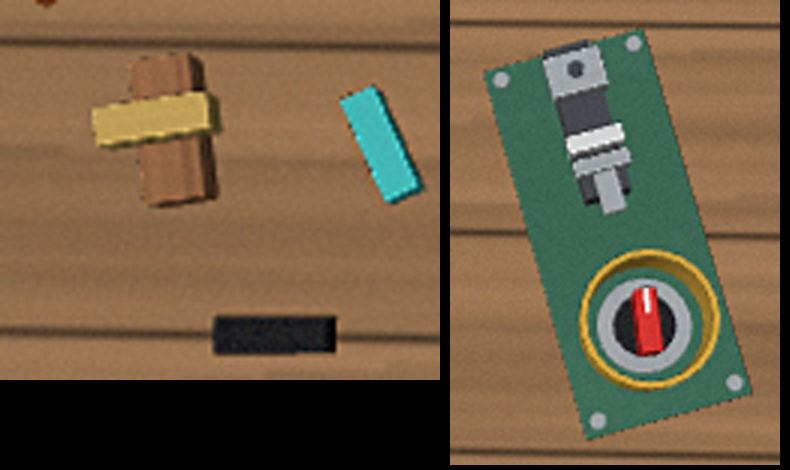

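The crop shows the yellow brass bar on its wooden rest at the left, with the turquoise and black bars separate. So the choice is right. The clamp's yaw is about 16.4° and the knob reads about 0.16. I move above the bar.

```bash
python3 -c "from station import *;print(grasp_offset)"; python3 -m handwheel '{"xyz":[[0.7,-0.6,0],[0.7,-0.6,0],[0.7,-0.6,0],[0.7,-0.6,0],[0.7,-0.6,0],[0.7,-0.6,0],[0.7,-0.6,0]],"angular":[[0,0,0.15],[0,0,0.3],[0,0,0.45],[0,0,0.54],[0,0,0.54],[0,0,0.54],[0,0,0.54]]}' 1
python3 -m handwheel '{"xyz":[[0.66,-0.59,-0.2],[0.66,-0.59,-0.2],[0.66,-0.59,-0.2],[0.66,-0.59,-0.2],[0.66,-0.59,-0.2],[0.66,-0.59,-0.2],[0.66,-0.59,-0.2],[0.66,-0.59,-0.2],[0.66,-0.59,-0.2]],"angular":[[0,0,0],[0,0,0],[0,0,0],[0,0,0],[0,0,0],[0,0,0],[0,0,0],[0,0,0],[0,0,0]]}'
python3 - <<'E'
from h import *
i=camera_info("wrist");im=read_camera("wrist");s=sense();print(s["eef_pos"],s["qpos"],s["tool_rot"])
save("w1",im)
hsv=cv2.cvtColor(im,cv2.COLOR_RGB2HSV);H,S,V=[hsv[:,:,k].astype(int) for k in range(3)]
m=((H>17)&(H<32)&(S>110)&(V>110)).astype(np.uint8)
for c in cv2.findContours(m,cv2.RETR_EXTERNAL,cv2.CHAIN_APPROX_NONE)[0]:
    if cv2.contourArea(c)>300:
        p=np.array([onz("wrist",*q[0],.048,i)[:2]*1000 for q in c],np.float32);print(c.mean((0,1)),cv2.minAreaRect(p))
E
```

```text
0.0187
time_s: 0.73
eef_pos: [0.3316, 0.4268, 0.2311]
tool_rot: [-0.08, 0.997, -0.001, 0.0]
force: [-0.5, 0.6, 0.2]
finger_gap: 0.999
time_s: 1.48
eef_pos: [0.4928, 0.2833, 0.1812]
tool_rot: [-0.083, 0.997, 0.0, -0.0]
force: [-0.2, 1.2, 0.5]
finger_gap: 1.0
[0.49273696 0.28361033 0.18147224] [ 5.21957017e-01  2.79053411e-01 -2.08843953e-01  1.08294734e+00
  5.39902476e-04  3.55216901e-01] [-8.32735038e-02  9.96526693e-01  2.34128965e-04 -1.36537182e-04]
[278.65034965 200.76223776] ((493.426025390625, 280.480712890625), (20.120500564575195, 54.051998138427734), 9.482253074645996)
[  5.6875  131.90625] ((472.5533752441406, 25.620773315429688), (14.314948081970215, 56.73347473144531), 84.66326141357422)
```

View pics/w1.png

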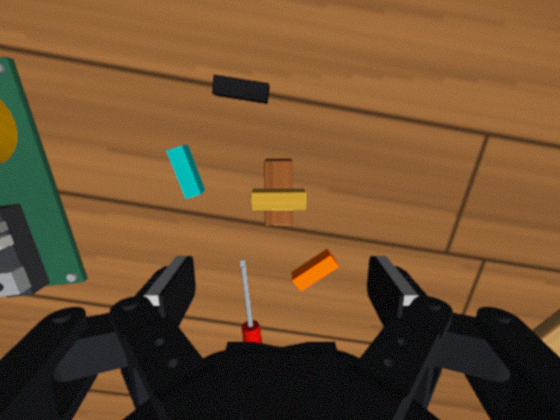

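The bar is straight below at (279,201), yaw 9.5°, and both views agree. I descend and grip the two ends.

```bash
python3 -m handwheel '{"xyz":[[0.005,-0.009,-0.15],[0.005,-0.009,-0.3],[0.005,-0.009,-0.45],[0.005,-0.009,-0.55],[0.005,-0.009,-0.62],[0.005,-0.009,-0.67],[0.005,-0.009,-0.67],[0.005,-0.009,-0.67]],"angular":[[0,0,0],[0,0,0],[0,0,0],[0,0,0],[0,0,0],[0,0,0],[0,0,0],[0,0,0]]}'
python3 -m handwheel '{"xyz":[[0,0,0],[0,0,0],[0,0,0],[0,0,0],[0,0,0],[0,0,0],[0,0,0],[0,0,0],[0,0,0],[0,0,0],[0,0,0],[0,0,0]],"angular":[[0,0,0],[0,0,0],[0,0,0],[0,0,0],[0,0,0],[0,0,0],[0,0,0],[0,0,0],[0,0,0],[0,0,0],[0,0,0],[0,0,0]]}' -1 40
python3 -m handwheel '{"xyz":[[0,0,0.1],[0,0,0.2],[0,0,0.4],[0,0,0.5],[0,0,0.5],[0,0,0.5]],"angular":[[0,0,0],[0,0,0],[0,0,0],[0,0,0],[0,0,0],[0,0,0]]}'
python3 - <<'E'
from h import *
s=sense();print(s)
save("w2",np.vstack([read_camera("wrist")]))
E
```

```text
time_s: 2.2
eef_pos: [0.4937, 0.2812, 0.0138]
tool_rot: [-0.084, 0.997, -0.0, -0.0]
force: [-0.1, -0.4, 0.2]
finger_gap: 1.0
time_s: 3.2
eef_pos: [0.4957, 0.2811, 0.0154]
tool_rot: [-0.083, 0.997, 0.001, 0.001]
force: [-1.1, 0.3, 6.3]
finger_gap: 0.625
time_s: 3.7
eef_pos: [0.4966, 0.2812, 0.1415]
tool_rot: [-0.082, 0.997, 0.001, 0.003]
force: [0.1, 0.3, -3.1]
finger_gap: 0.625
{'time_s': 3.7, 'qpos': array([ 5.15220012e-01,  3.05394137e-01, -2.68546673e-01,  9.91320194e-01,
       -3.64161341e-05,  3.50087790e-01]), 'dq': array([ 4.17360283e-05,  4.03579963e-02, -6.49237926e-02, -1.83456878e-02,
        6.41136032e-04, -6.66677728e-04]), 'effort': array([ 1.15646987e-02, -5.48430312e+01,  3.45405614e+01,  2.69842604e-01,
        1.32565725e-03,  9.75277339e-05]), 'eef_pos': array([0.49663386, 0.28119619, 0.14152275]), 'tool_rot': array([-0.08247197,  0.99658954,  0.0011439 ,  0.00252027]), 'force': array([ 0.0941838 ,  0.33619726, -3.14905842]), 'torque': array([ 0.01035278, -0.00958851, -0.0222406 ]), 'finger_gap': 0.6251140903404355}
```

View pics/w2.png

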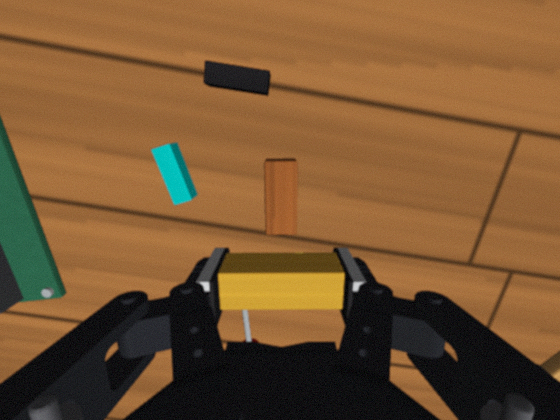

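The bar is held squarely at (281,280), and the rest has stayed behind. I move to a spot past the stop end, where the wrist camera can see the bed.

```bash
python3 -m handwheel '{"xyz":[[0.82,-1,0],[0.82,-1,0],[0.82,-1,0],[0.82,-1,0],[0.82,-1,0],[0.82,-1,0],[0.82,-1,0],[0.82,-1,0],[0.82,-1,0],[0.82,-1,0],[0.82,-1,0],[0.82,-1,0],[0.82,-1,0]],"angular":[[0,0,0.154],[0,0,0.154],[0,0,0.154],[0,0,0.154],[0,0,0.154],[0,0,0.154],[0,0,0.154],[0,0,0.154],[0,0,0.154],[0,0,0.154],[0,0,0.154],[0,0,0.154],[0,0,0.154]]}'
python3 - <<'E'
from h import *
i=camera_info("wrist");im=read_camera("wrist");s=sense();print(s["eef_pos"],s["qpos"],s["tool_rot"])
np.save("pics/w3.npy",im);import pickle;pickle.dump((i,s),open("w3.pkl","wb"))
save("w3",cv2.resize(im,(784,588),interpolation=cv2.INTER_CUBIC))
E
```

```text
time_s: 4.83
eef_pos: [0.6987, 0.0316, 0.1382]
tool_rot: [-0.143, 0.99, 0.0, -0.001]
force: [-0.2, -0.2, -1.2]
finger_gap: 0.629
[0.6989658  0.03153024 0.13857871] [ 4.50266952e-02  5.46662134e-01  8.90587092e-02  1.11395644e+00
  1.11209794e-04 -2.42922523e-01] [-1.43477692e-01  9.89653476e-01  9.30463758e-05 -3.74406913e-04]
```

View pics/w3.png

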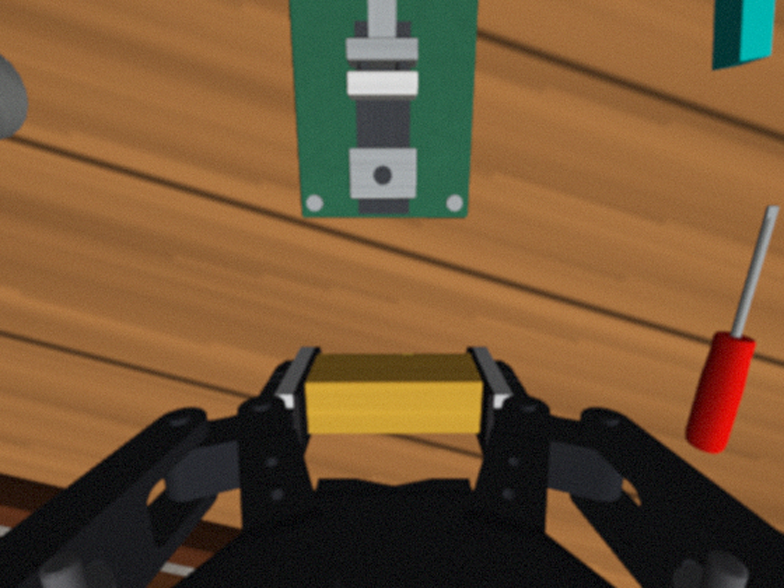

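The stop's face is at about (383,148), the jaw's face at about (382,95), and the bar's top face spans rows 380–433 (picture enlarged 1.4 times). Next I work out the shifts.

Run:
```python
from h import *
import pickle;i,s=pickle.load(open("w3.pkl","rb"));k=1/1.4
im=np.load("pics/w3.npy").astype(int)
g=im.sum(2)//3
print("col",[(r,g[r,262:284].mean().astype(int)) for r in list(range(46,74))+list(range(100,146,3))][:40])
P=lambda u,v,z:onz("wrist",u*k,v*k,z,i)
z=s["eef_pos"][2]; zt=z+.0326
B=[P(307,380,zt),P(480,380,zt),P(307,433,zt),P(480,433,zt)]
th=np.radians(16.4);ex=np.array([np.cos(th),np.sin(th)]);ey=np.array([-ex[1],ex[0]])
c0=np.array([.5387,-.0205])
L=lambda p:np.round([(p[:2]-c0)@ex*1000,(p[:2]-c0)@ey*1000],1)
for n,p in dict(jL=P(348,95,.052),jR=P(418,95,.052),sL=P(350,148,.052),sR=P(416,148,.052),plateL=P(304,217,.01),plateR=P(468,217,.01)).items():print(n,L(p),p.round(4))
print([L(p) for p in B],"mean",L(np.mean(B,0)),"tcp",L(s["eef_pos"]))
```

```text
col [(46, np.int64(63)), (47, np.int64(63)), (48, np.int64(60)), (49, np.int64(66)), (50, np.int64(111)), (51, np.int64(172)), (52, np.int64(208)), (53, np.int64(216)), (54, np.int64(217)), (55, np.int64(218)), (56, np.int64(218)), (57, np.int64(217)), (58, np.int64(215)), (59, np.int64(214)), (60, np.int64(213)), (61, np.int64(212)), (62, np.int64(212)), (63, np.int64(212)), (64, np.int64(215)), (65, np.int64(216)), (66, np.int64(205)), (67, np.int64(164)), (68, np.int64(112)), (69, np.int64(91)), (70, np.int64(85)), (71, np.int64(77)), (72, np.int64(67)), (73, np.int64(64)), (100, np.int64(65)), (103, np.int64(64)), (106, np.int64(136)), (109, np.int64(167)), (112, np.int64(171)), (115, np.int64(165)), (118, np.int64(154)), (121, np.int64(115)), (124, np.int64(108)), (127, np.int64(111)), (130, np.int64(132)), (133, np.int64(164))]
jL [ 58.5 -19.1] [ 0.6003 -0.0223  0.052 ]
jR [58.5 16.8] [0.5901 0.0121 0.052 ]
sL [ 84.2 -18.8] [ 0.6248 -0.0148  0.052 ]
sR [84.2 16.2] [0.6149 0.0188 0.052 ]
plateL [124.3 -54.4] [ 0.6732 -0.0376  0.01  ]
plateR [124.1  53.2] [0.6428 0.0656 0.01  ]
[array([156.9, -21.4]), array([156.9,  29.9]), array([175.1, -22.4]), array([175.,  31.])] mean [166.    4.3] tcp [168.4   4.7]
```

The measurements agree: jaw at 58.5, stop at 84.2, and the bar is aligned. I shift over the gap.

```bash
python3 -m handwheel '{"xyz":[[-0.15,-0.05,0],[-0.3,-0.1,0],[-0.357,-0.127,-0.1],[-0.357,-0.127,-0.2],[-0.357,-0.127,-0.2],[-0.357,-0.127,-0.2],[-0.357,-0.127,-0.2],[-0.357,-0.127,-0.2],[-0.357,-0.127,-0.2]],"angular":[[0,0,0],[0,0,0],[0,0,0],[0,0,0],[0,0,0],[0,0,0],[0,0,0],[0,0,0],[0,0,0]]}'; python3 -c "
from station import *;s=sense();print(s['eef_pos'],s['tool_rot'],s['force'])"
```

```text
time_s: 5.63
eef_pos: [0.6122, -0.0011, 0.0903]
tool_rot: [-0.143, 0.99, -0.0, 0.001]
force: [-0.4, 1.0, -2.0]
finger_gap: 0.624
[ 0.61224752 -0.00109945  0.09033752] [-1.42935668e-01  9.89731016e-01 -1.87867264e-04  1.36929137e-03] [-0.39850535  1.045634   -1.95350532]
```

```bash
python3 -m handwheel '{"xyz":[[-0.008,0.002,0],[-0.008,0.002,0],[-0.008,0.002,-0.06],[-0.008,0.002,-0.06],[-0.008,0.002,-0.06],[-0.008,0.002,-0.06]],"angular":[[0,0,0],[0,0,0],[0,0,0],[0,0,0],[0,0,0],[0,0,0]]}'
python3 - <<'E'
from h import *
i=camera_info("wrist");im=read_camera("wrist");s=sense();print(s["eef_pos"],s["force"])
import pickle;pickle.dump((i,s),open("w4.pkl","wb"))
save("w4",cv2.resize(im[100:320,150:410],None,fx=3,fy=2.7,interpolation=2))
E
```

```text
time_s: 6.13
eef_pos: [0.6085, -0.001, 0.0741]
tool_rot: [-0.143, 0.99, 0.0, -0.0]
force: [-0.4, 0.5, -1.8]
finger_gap: 0.628
[ 0.60880963 -0.0009985   0.07427254] [-0.27216591 -0.13207858 -1.67497105]
```

View pics/w4.png

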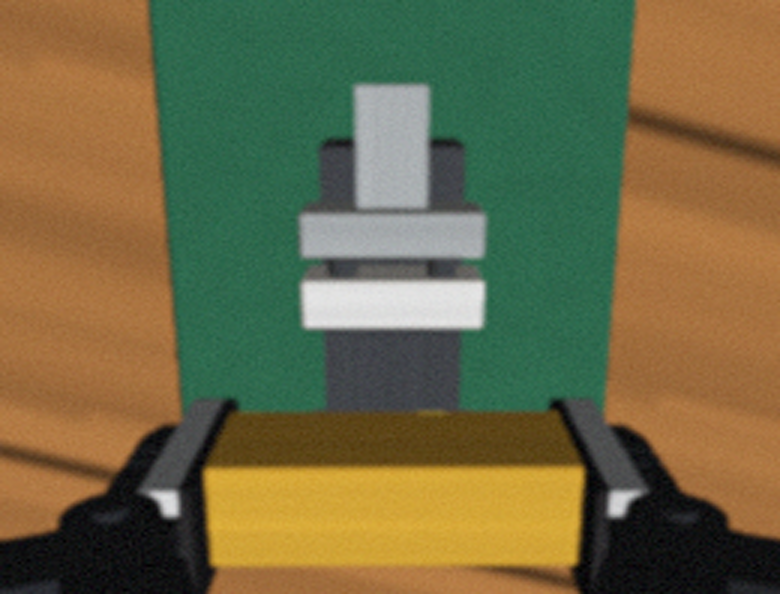

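Run:
```python
from h import *
import pickle;i,s=pickle.load(open("w4.pkl","rb"))
P=lambda u,v,z:onz("wrist",150+u/3,100+v/2.7,z,i)
zt=s["eef_pos"][2]+.0326
th=np.radians(16.4);ex=np.array([np.cos(th),np.sin(th)]);ey=np.array([-ex[1],ex[0]]);c0=np.array([.5387,-.0205])
for n,p in dict(jL=P(302,328,.052),jR=P(485,328,.052),bL=P(207,466,zt),bR=P(581,466,zt),cL=P(211,566,zt),cR=P(580,566,zt)).items():print(n,np.round([(p[:2]-c0)@ex*1000,(p[:2]-c0)@ey*1000],1))
```

```text
jL [ 57.6 -19.5]
jR [57.6 16.8]
bL [ 61.8 -27.3]
bR [61.8 24.6]
cL [ 79.6 -27.8]
cR [79.6 25.5]
```

The bar is centred in y and has 4 mm to the jaw, so I lower it.

```bash
python3 -m handwheel '{"xyz":[[0,0,-0.05],[0,0,-0.1],[0,0,-0.14],[0,0,-0.17],[0,0,-0.185],[0,0,-0.185],[0,0,-0.185]],"angular":[[0,0,0],[0,0,0],[0,0,0],[0,0,0],[0,0,0],[0,0,0],[0,0,0]]}'
python3 -m handwheel '{"xyz":[[0,0,-0.004],[0,0,-0.008],[0,0,-0.008],[0,0,-0.008]],"angular":[[0,0,0],[0,0,0],[0,0,0],[0,0,0]]}'
```

```text
time_s: 6.77
eef_pos: [0.6087, -0.001, 0.0277]
tool_rot: [-0.143, 0.99, -0.0, 0.0]
force: [1.2, 0.2, -1.8]
finger_gap: 0.626
time_s: 7.1
eef_pos: [0.6087, -0.001, 0.0258]
tool_rot: [-0.143, 0.99, -0.0, 0.0]
force: [0.3, -0.1, -2.2]
finger_gap: 0.624
```

```bash
python3 -m handwheel '{"xyz":[[0,0,-0.004],[0,0,-0.004],[0,0,-0.004],[0,0,-0.004]],"angular":[[0,0,0],[0,0,0],[0,0,0],[0,0,0]]}'
python3 -m handwheel '{"xyz":[[0,0,-0.004],[0,0,-0.004],[0,0,-0.004],[0,0,-0.004]],"angular":[[0,0,0],[0,0,0],[0,0,0],[0,0,0]]}'
```

```text
time_s: 7.43
eef_pos: [0.6088, -0.001, 0.0254]
tool_rot: [-0.143, 0.99, -0.0, 0.0]
force: [-1.8, 0.1, 5.8]
finger_gap: 0.624
time_s: 7.77
eef_pos: [0.6089, -0.001, 0.0253]
tool_rot: [-0.143, 0.99, -0.0, 0.001]
force: [-5.4, -0.6, 13.5]
finger_gap: 0.623
```

The bar has touched the bed. I relieve the push, open, and rise.

```bash
python3 -m handwheel '{"xyz":[[0,0,0.006],[0,0,0.006],[0,0,0.006]],"angular":[[0,0,0],[0,0,0],[0,0,0]]}'
python3 -m handwheel '{"xyz":[[0,0,0],[0,0,0],[0,0,0],[0,0,0],[0,0,0],[0,0,0],[0,0,0],[0,0,0]],"angular":[[0,0,0],[0,0,0],[0,0,0],[0,0,0],[0,0,0],[0,0,0],[0,0,0],[0,0,0]]}' 1
python3 -m handwheel '{"xyz":[[0,0,0.06],[0,0,0.14],[0,0,0.24],[0,0,0.36],[0.1,0.03,0.46],[0.14,0.04,0.46],[0.14,0.04,0.46],[0.14,0.04,0.46]],"angular":[[0,0,0],[0,0,0],[0,0,0],[0,0,0],[0,0,0],[0,0,0],[0,0,0],[0,0,0]]}'
python3 - <<'E'
from h import *
i=camera_info("wrist");im=read_camera("wrist");s=sense();print(s["eef_pos"],s["force"])
import pickle;pickle.dump((i,s),open("w5.pkl","wb"))
save("w5",cv2.resize(im,(784,588),interpolation=cv2.INTER_CUBIC))
E
```

```text
time_s: 8.02
eef_pos: [0.6089, -0.001, 0.0254]
tool_rot: [-0.143, 0.99, -0.0, 0.0]
force: [-1.5, -0.6, 5.2]
finger_gap: 0.624
time_s: 8.68
eef_pos: [0.6085, -0.001, 0.025]
tool_rot: [-0.143, 0.99, 0.0, -0.0]
force: [0.0, 0.0, 0.6]
finger_gap: 1.003
time_s: 9.35
eef_pos: [0.6435, 0.0091, 0.1399]
tool_rot: [-0.143, 0.99, -0.0, -0.0]
force: [-1.0, -0.3, -0.1]
finger_gap: 1.002
[0.64244314 0.00896363 0.13910801] [-0.09032578 -0.23434177  0.12831769]
```

View pics/w5.png

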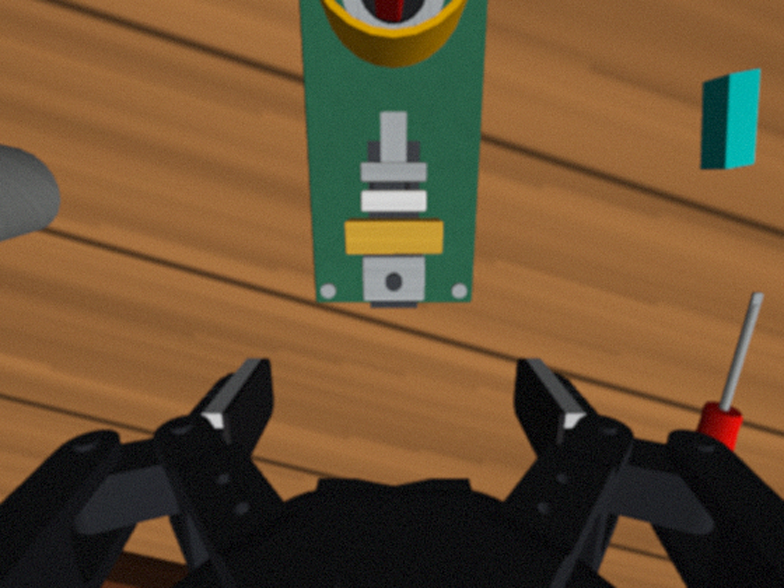

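The bar lies flat between jaw and stop, centred (bar centre column 394, jaw 394). Now I go above the knob.

```bash
python3 -m handwheel '{"xyz":[[-0.1,-0.03,0.16],[-0.25,-0.07,0.16],[-0.42,-0.12,0.16],[-0.58,-0.17,0.16],[-0.666,-0.192,0.16],[-0.666,-0.192,0.16],[-0.666,-0.192,0.16],[-0.666,-0.192,0.16],[-0.666,-0.192,0.16]],"angular":[[0,0,-0.1],[0,0,-0.2],[0,0,-0.2],[0,0,-0.2],[0,0,-0.2],[0,0,-0.2],[0,0,-0.2],[0,0,-0.2],[0,0,-0.2]]}' -0.25 20
python3 - <<'E'
from h import *
i=camera_info("wrist");im=read_camera("wrist");s=sense();print(s["eef_pos"],s["tool_rot"],s["finger_gap"])
save("w6",im)
hsv=cv2.cvtColor(im,cv2.COLOR_RGB2HSV);H,S,V=[hsv[:,:,k].astype(int) for k in range(3)]
for n,m,z in(("yel",(H>18)&(H<32)&(S>140),.066),("red",((H<5)|(H>175))&(S>170),.056),("redbright",((H<5)|(H>175))&(S>170)&(V>180),.056)):
  for c in cv2.findContours(m.astype(np.uint8),cv2.RETR_EXTERNAL,cv2.CHAIN_APPROX_NONE)[0]:
    if cv2.contourArea(c)>300:
        p=np.array([onz("wrist",*q[0],z,i)[:2]*1000 for q in c],np.float32);print(n,c.mean((0,1)),cv2.minAreaRect(p))
E
```

```text
time_s: 10.15
eef_pos: [0.4778, -0.0389, 0.1798]
tool_rot: [-0.065, 0.998, 0.0, 0.0]
force: [0.9, 0.1, -0.2]
finger_gap: 0.374
[ 0.4778917  -0.03879487  0.17977981] [-6.47541084e-02  9.97901250e-01  3.25289619e-05  2.54694018e-06] 0.37311350807482335
yel [298.05755396 320.65467626] ((595.0101318359375, -5.425764083862305), (29.989273071289062, 52.07924270629883), 16.80925178527832)
yel [279.21317829 199.71317829] ((475.761962890625, -40.93538284301758), (83.75182342529297, 83.7137222290039), 51.506595611572266)
red [279.51470588 199.68382353] ((473.7899475097656, -40.778419494628906), (43.528831481933594, 15.005960464477539), 6.911585807800293)
redbright [279.62903226 201.62096774] ((476.1439514160156, -40.94585418701172), (36.93468475341797, 12.455565452575684), 7.399103164672852)
```

View pics/w6.png

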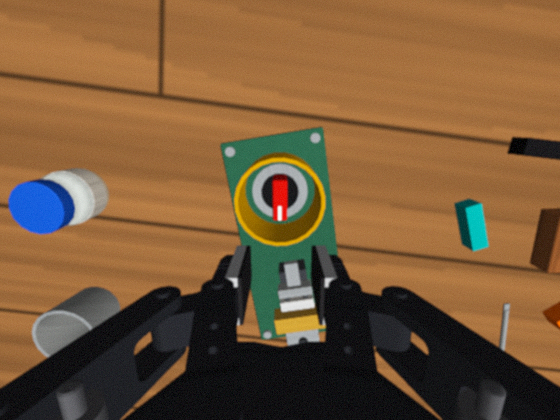

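The guard is centred at (280,200) and the red knob inside it at (280,200). It reads about 0.16 and the fingers are aligned. I descend, grip, and take a baseline.

```bash
python3 -m handwheel '{"xyz":[[-0.007,-0.004,-0.12],[-0.007,-0.004,-0.24],[-0.007,-0.004,-0.34],[-0.007,-0.004,-0.42],[-0.007,-0.004,-0.5],[-0.007,-0.004,-0.56],[-0.007,-0.004,-0.6],[-0.007,-0.004,-0.62],[-0.007,-0.004,-0.62],[-0.007,-0.004,-0.62]],"angular":[[0,0,0],[0,0,0],[0,0,0],[0,0,0],[0,0,0],[0,0,0],[0,0,0],[0,0,0],[0,0,0],[0,0,0]]}'
cat > q.py <<'E'
from station import *
import numpy as np
s=sense();r=s["tool_rot"];y=np.degrees(2*np.arctan2(r[1],r[0]))-90
print("yaw",round((y+180)%360-180,2),"T",np.round(s["torque"],3),"F",np.round(s["force"],1),"e6",round(s["effort"][5],3),s["eef_pos"].round(4))
E
python3 q.py
python3 -m handwheel '{"xyz":[[0,0,0],[0,0,0],[0,0,0],[0,0,0],[0,0,0],[0,0,0],[0,0,0],[0,0,0],[0,0,0],[0,0,0]],"angular":[[0,0,0],[0,0,0],[0,0,0],[0,0,0],[0,0,0],[0,0,0],[0,0,0],[0,0,0],[0,0,0],[0,0,0]]}' -1 40
python3 q.py
```

```text
time_s: 11.03
eef_pos: [0.4759, -0.0399, 0.0252]
tool_rot: [-0.065, 0.998, -0.0, 0.0]
force: [-0.5, -0.6, -0.0]
finger_gap: 0.376
yaw 97.41 T [ 0.002  0.037 -0.   ] F [-0.5 -0.6 -0. ] e6 -0.003 [ 0.4759 -0.0399  0.0252]
time_s: 11.87
eef_pos: [0.4762, -0.0403, 0.0258]
tool_rot: [-0.064, 0.998, -0.0, 0.001]
force: [-0.4, -1.8, 6.0]
finger_gap: 0.156
yaw 97.39 T [-0.324  0.035  0.118] F [-0.4 -1.8  6. ] e6 0.098 [ 0.4762 -0.0403  0.0258]
```

```bash
Z='x'; python3 -m handwheel '{"xyz":[[0,0,0],[0,0,0],[0,0,0],[0,0,0],[0,0,0],[0,0,0]],"angular":[[0,0,-0.05],[0,0,-0.1],[0,0,-0.15],[0,0,-0.2],[0,0,-0.25],[0,0,-0.25]]}' >/dev/null; python3 q.py
python3 -m handwheel '{"xyz":[[0,0,0],[0,0,0],[0,0,0],[0,0,0],[0,0,0],[0,0,0]],"angular":[[0,0,-0.05],[0,0,-0.1],[0,0,-0.15],[0,0,-0.2],[0,0,-0.25],[0,0,-0.25]]}' >/dev/null; python3 q.py
python3 -m handwheel '{"xyz":[[0,0,0],[0,0,0],[0,0,0],[0,0,0]],"angular":[[0,0,-0.05],[0,0,-0.1],[0,0,-0.1],[0,0,-0.1]]}' >/dev/null; python3 q.py
python3 -m handwheel '{"xyz":[[0,0,0],[0,0,0],[0,0,0],[0,0,0]],"angular":[[0,0,-0.05],[0,0,-0.1],[0,0,-0.1],[0,0,-0.1]]}' >/dev/null; python3 q.py
```

```text
yaw 86.05 T [-0.343  0.048 -0.131] F [-0.1 -1.3  5.6] e6 0.282 [ 0.4762 -0.0403  0.0258]
yaw 74.8 T [-0.283  0.049 -0.1  ] F [ 0.3 -0.9  6.2] e6 0.282 [ 0.4763 -0.0403  0.0258]
yaw 70.36 T [-0.371 -0.004 -0.144] F [-0.1 -1.6  5.7] e6 -0.126 [ 0.4763 -0.0403  0.0258]
yaw 65.87 T [-0.302  0.006 -0.189] F [ 0.3 -1.4  5.5] e6 -0.125 [ 0.4763 -0.0403  0.0258]
```

```bash
python3 -m handwheel '{"xyz":[[0,0,0],[0,0,0],[0,0,0]],"angular":[[0,0,-0.02],[0,0,-0.04],[0,0,-0.06]]}' >/dev/null; python3 q.py
python3 -m handwheel '{"xyz":[[0,0,0],[0,0,0],[0,0,0]],"angular":[[0,0,-0.02],[0,0,-0.04],[0,0,-0.06]]}' >/dev/null; python3 q.py
python3 -m handwheel '{"xyz":[[0,0,0],[0,0,0],[0,0,0]],"angular":[[0,0,-0.02],[0,0,-0.04],[0,0,-0.06]]}' >/dev/null; python3 q.py
python3 -m handwheel '{"xyz":[[0,0,0],[0,0,0],[0,0,0]],"angular":[[0,0,-0.02],[0,0,-0.04],[0,0,-0.06]]}' >/dev/null; python3 q.py
python3 -m handwheel '{"xyz":[[0,0,0],[0,0,0],[0,0,0]],"angular":[[0,0,-0.02],[0,0,-0.04],[0,0,-0.06]]}' >/dev/null; python3 q.py
```

```text
yaw 63.17 T [-0.299 -0.009  0.162] F [ 0.9 -0.8  5.3] e6 -0.014 [ 0.4762 -0.0403  0.0258]
yaw 60.47 T [-0.308 -0.024  0.213] F [ 0.7 -1.3  6.2] e6 -0.004 [ 0.4763 -0.0403  0.0258]
yaw 57.77 T [-0.334 -0.023  0.163] F [ 0.7 -1.5  4.7] e6 -0.005 [ 0.4763 -0.0403  0.0258]
yaw 55.07 T [-0.348 -0.011  0.193] F [-0.8 -2.2  5.5] e6 -0.005 [ 0.4762 -0.0403  0.0258]
yaw 52.37 T [-0.327 -0.041  0.177] F [ 0.3 -2.   7. ] e6 -0.005 [ 0.4763 -0.0403  0.0258]
```

The moving baseline is +0.18 N m, exactly the drag. I go on, feeling for the rise.

```bash
python3 -m handwheel '{"xyz":[[0,0,0],[0,0,0],[0,0,0]],"angular":[[0,0,-0.02],[0,0,-0.04],[0,0,-0.06]]}' >/dev/null; python3 q.py
python3 -m handwheel '{"xyz":[[0,0,0],[0,0,0],[0,0,0]],"angular":[[0,0,-0.02],[0,0,-0.04],[0,0,-0.06]]}' >/dev/null; python3 q.py
python3 -m handwheel '{"xyz":[[0,0,0],[0,0,0],[0,0,0]],"angular":[[0,0,-0.02],[0,0,-0.04],[0,0,-0.06]]}' >/dev/null; python3 q.py
python3 -m handwheel '{"xyz":[[0,0,0],[0,0,0],[0,0,0]],"angular":[[0,0,-0.02],[0,0,-0.04],[0,0,-0.06]]}' >/dev/null; python3 q.py
```

```text
yaw 49.67 T [-0.362 -0.038  0.194] F [ 0.3 -0.2  6. ] e6 -0.005 [ 0.4763 -0.0402  0.0258]
yaw 46.97 T [-0.336 -0.07   0.211] F [ 0.3 -1.9  5.9] e6 -0.005 [ 0.4763 -0.0402  0.0258]
yaw 44.27 T [-0.348 -0.035  0.166] F [ 0.7 -1.3  5.9] e6 -0.005 [ 0.4763 -0.0403  0.0258]
yaw 41.57 T [-0.367 -0.056  0.199] F [ 0.3 -1.2  5.6] e6 -0.005 [ 0.4763 -0.0402  0.0258]
```

```bash
python3 -m handwheel '{"xyz":[[0,0,0],[0,0,0],[0,0,0]],"angular":[[0,0,-0.02],[0,0,-0.04],[0,0,-0.06]]}' >/dev/null; python3 q.py
```

```text
yaw 38.87 T [-0.326 -0.066  0.254] F [-0.  -1.5  5.6] e6 0.007 [ 0.4763 -0.0402  0.0258]
```

```bash
python3 -m handwheel '{"xyz":[[0,0,0]],"angular":[[0,0,-0.02]]}' >/dev/null; python3 q.py
python3 -m handwheel '{"xyz":[[0,0,0]],"angular":[[0,0,-0.02]]}' >/dev/null; python3 q.py
```

```text
yaw 37.97 T [-0.347 -0.064  0.21 ] F [ 0.8 -1.5  6. ] e6 0.017 [ 0.4763 -0.0403  0.0258]
yaw 37.07 T [-0.314 -0.103  0.264] F [ 0.2 -1.6  5.1] e6 0.026 [ 0.4763 -0.0403  0.0258]
```

Joint-6 effort shows a clean rise from yaw ≈ 40°, which fits the 1.15 rad expected from the measured stop. I continue towards 12.5 N.

```bash
python3 -m handwheel '{"xyz":[[0,0,0]],"angular":[[0,0,-0.02]]}' >/dev/null; python3 q.py
python3 -m handwheel '{"xyz":[[0,0,0]],"angular":[[0,0,-0.02]]}' >/dev/null; python3 q.py
python3 -m handwheel '{"xyz":[[0,0,0]],"angular":[[0,0,-0.02]]}' >/dev/null; python3 q.py
python3 -m handwheel '{"xyz":[[0,0,0]],"angular":[[0,0,-0.02]]}' >/dev/null; python3 q.py
```

```text
yaw 36.17 T [-0.32   0.011  0.213] F [ 0.2 -2.2  5.7] e6 0.035 [ 0.4763 -0.0403  0.0258]
yaw 35.27 T [-0.364  0.003  0.212] F [ 0.2 -1.6  6. ] e6 0.044 [ 0.4763 -0.0403  0.0258]
yaw 34.38 T [-0.35  -0.071  0.224] F [-0.4 -1.5  4.7] e6 0.053 [ 0.4763 -0.0403  0.0258]
yaw 33.47 T [-0.366 -0.106  0.275] F [ 0.1 -1.6  5.2] e6 0.062 [ 0.4763 -0.0403  0.0258]
```

```bash
python3 -m handwheel '{"xyz":[[0,0,0]],"angular":[[0,0,-0.02]]}' >/dev/null; python3 q.py
python3 -m handwheel '{"xyz":[[0,0,0]],"angular":[[0,0,-0.02]]}' >/dev/null; python3 q.py
python3 -m handwheel '{"xyz":[[0,0,0]],"angular":[[0,0,-0.02]]}' >/dev/null; python3 q.py
```

```text
yaw 32.58 T [-0.348 -0.055  0.259] F [-0.1 -1.1  5.6] e6 0.071 [ 0.4763 -0.0402  0.0258]
yaw 31.68 T [-0.373 -0.049  0.271] F [ 0.3 -1.7  5.4] e6 0.08 [ 0.4763 -0.0402  0.0258]
yaw 30.78 T [-0.377 -0.065  0.287] F [-0.8 -2.2  5.6] e6 0.089 [ 0.4763 -0.0403  0.0258]
```

The effort rise is 0.094 N m, about 12 N. The angle gives 12.8 N and the wrist torque agrees. I stop here, let go inside the guard and rise.

```bash
python3 -m handwheel '{"xyz":[[0,0,0],[0,0,0]],"angular":[[0,0,0],[0,0,0]]}' >/dev/null; python3 q.py
python3 -m handwheel '{"xyz":[[0,0,0],[0,0,0],[0,0,0],[0,0,0],[0,0,0],[0,0,0]],"angular":[[0,0,0],[0,0,0],[0,0,0],[0,0,0],[0,0,0],[0,0,0]]}' -0.25; python3 q.py
python3 -m handwheel '{"xyz":[[0,0,0.06],[0,0,0.14],[0,0,0.24],[0,0,0.36],[0,0,0.48],[0,0,0.62],[0,0,0.62],[0,0,0.62],[0,0,0.62]],"angular":[[0,0,0],[0,0,0],[0,0,0],[0,0,0],[0,0,0],[0,0,0.15],[0,0,0.3],[0,0,0.45],[0,0,0.45]]}'; python3 q.py
python3 - <<'E'
from h import *
i=camera_info("top");im=read_camera("top");save("top9",cv2.resize(im[125:280,255:365],None,fx=3.7,fy=3.7,interpolation=2))
hsv=cv2.cvtColor(im,cv2.COLOR_RGB2HSV)
wi=camera_info("wrist");im=read_camera("wrist");save("w9",im)
hsv=cv2.cvtColor(im,cv2.COLOR_RGB2HSV);H,S,V=[hsv[:,:,k].astype(int) for k in range(3)]
m=((H<5)|(H>175))&(S>170)&(V>100)
for c in cv2.findContours(m.astype(np.uint8),cv2.RETR_EXTERNAL,cv2.CHAIN_APPROX_NONE)[0]:
    if cv2.contourArea(c)>200:
        p=np.array([onz("wrist",*q[0],.056,wi)[:2]*1000 for q in c],np.float32);print(c.mean((0,1)),cv2.minAreaRect(p))
E
```

```text
yaw 30.81 T [-0.346 -0.028  0.146] F [-0.4 -1.7  6.4] e6 0.141 [ 0.4763 -0.0403  0.0258]
time_s: 17.45
eef_pos: [0.4751, -0.0399, 0.0249]
tool_rot: [0.494, 0.87, -0.0, -0.0]
force: [0.2, -0.2, -0.0]
finger_gap: 0.373
yaw 30.8 T [-0.021  0.004  0.011] F [ 0.2 -0.2 -0. ] e6 0.0 [ 0.4751 -0.0399  0.0249]
time_s: 18.2
eef_pos: [0.4757, -0.04, 0.1808]
tool_rot: [0.332, 0.943, 0.0, 0.001]
force: [0.6, 0.1, 1.0]
finger_gap: 0.371
yaw 51.22 T [-0.065  0.031  0.024] F [0.6 0.1 1. ] e6 -1.202 [ 0.4757 -0.04    0.1808]
[280.9379845  202.14728682] ((474.7943115234375, -38.32958984375), (14.854412078857422, 43.83481216430664), 31.56155014038086)
```

View pics/w9.png

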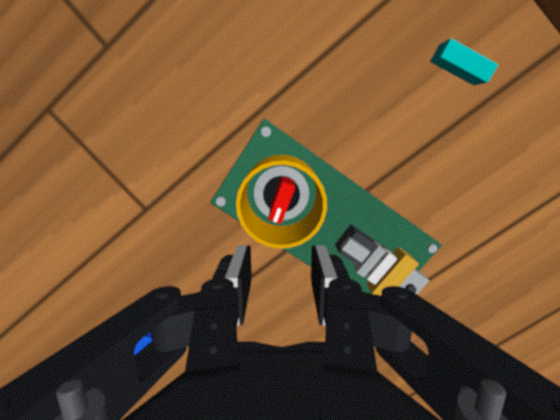

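The knob has stayed at about 31° (reading about 1.31). The jaw touches the bar at (395,270), with the stop beyond. I retreat for a last look from above.

```bash
python3 -m handwheel '{"xyz":[[0,0,0.15],[0,0.15,0.2],[0,0.3,0.2],[0,0.45,0.2],[0,0.6,0.2],[0,0.75,0.2],[0,0.75,0.2],[0,0.75,0.2],[0,0.75,0.2]],"angular":[[0,0,0],[0,0,0],[0,0,0],[0,0,0],[0,0,0],[0,0,0],[0,0,0],[0,0,0],[0,0,0]]}'
python3 - <<'E'
from h import *
im=read_camera("top")
a=cv2.resize(im[125:280,255:365],None,fx=3.7,fy=3.7,interpolation=2);b=cv2.resize(im,(390,292))
o=np.zeros((574,800,3),np.uint8);o[:a.shape[0],:a.shape[1]]=a;o[:292,408:798]=b;save("last",o)
hsv=cv2.cvtColor(im,cv2.COLOR_RGB2HSV);m=cv2.inRange(hsv,(18,110,120),(32,255,255));k=m*0;k[130:190,280:325]=m[130:190,280:325]
c=max(cv2.findContours(k,cv2.RETR_EXTERNAL,cv2.CHAIN_APPROX_NONE)[0],key=cv2.contourArea)
p=np.array([onz("top",*q[0],.058)[:2]*1000 for q in c],np.float32);r=cv2.minAreaRect(p)
th=np.radians(16.4);d=np.array(r[0])-[538.7,-20.5];print(r,d@[np.cos(th),np.sin(th)],d@[-np.sin(th),np.cos(th)])
E
```

```text
time_s: 19.05
eef_pos: [0.4748, 0.1472, 0.2294]
tool_rot: [0.334, 0.943, -0.001, -0.0]
force: [-0.1, -0.4, 0.6]
finger_gap: 0.373
((610.1172485351562, 1.3746204376220703), (18.961772918701172, 54.023956298828125), 17.56356430053711) 74.68767674521898 0.820579078444614
```

View pics/last.png

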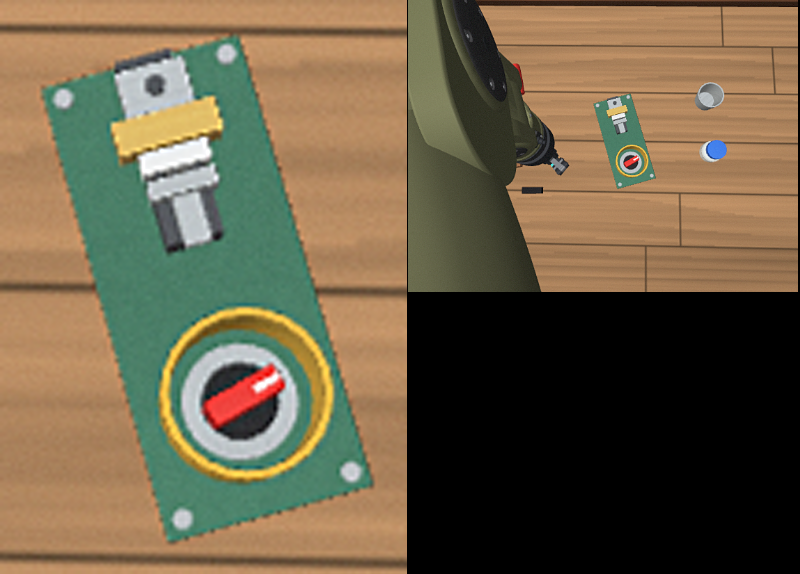

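The bar is pinched squarely between jaw and stop. Its centre is 0.8 mm off the centre line, and the jar and cup are in place. I hand it in.

```bash
python3 -c "from station import *;print(close_job())"
```

```text
the job is handed in; nothing more can be done
None
```

The brass bar is in the clamp, pinched tight against the stop at about 12 to 13 N. I handed the job in at about 19 s, with the gripper open and touching nothing.

- **Placing:** I gripped the bar by its ends and laid it on the bed. The final top view shows it square to the clamp within about 1° and 0.8 mm off the centre line, so both ends stick out about evenly.
- **Tightening:** The drag read 0.18 N m while turning, and the rise began at a knob reading of about 1.16 rad. I stopped at about 1.32 rad.
- **Force readings:** Joint-6 effort had risen 0.094 N m, which is about 11.8 N. The angle past first contact gives 12.8 N. Wrist torque had risen about 0.1 N m; it is noisy, but agrees.
- **After letting go:** The knob stayed put at about 1.31 rad, and the guard was not touched as far as the force readings show.
- **Other objects:** The jar and cup are where they were. In the last top view the arm hid most of the screwdriver, the rest and two of the look-alikes. No move came near the screwdriver.
- **Disagreements:** The top and wrist cameras differed by about 2 mm in y, which is within their calibration. I took the mean for the knob.

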